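Clear the pastel stubs into the tin

ROBOT

A 7-joint arm with a two-finger parallel gripper is mounted at the origin on the work surface. World frame = base frame: x ahead of the robot, y to its left, z up, the work surface at z = 0. Lengths are in m, angles in rad, forces in N, time in s.
With the tool pointing down it reaches from about 0.425 to 0.875 m from the base axis. Payload 4.7 kg.
Tool frame: the origin (TCP) lies at the centre of the arm's flange, where the gripper is bolted on; the fingertips stand 182 mm ahead of it and the grasp point (between the pads) lies ahead of it (ctrl.hold_point_z is the z of the grasp point in the tool frame, in m); z points along the fingers, y is the direction in which the jaws open and shut (so a half turn about z gives the same grasp; the last joint's range is limited). The gripper opens to 87 mm and grips with 3 to 60 N. Pads are 19 mm wide; open, the fingers measure 117 mm over their backs; the gripper's body (75 mm by 190 mm) begins 51 mm behind the grasp point.
Start: joints at [1.157, 0.321, -0.07, 1.45, 0.023, 1.371, -0.057], TCP at [0.27, -0.591, 0.405] pointing down, gripper open.
Joint ranges: [-2.86, 2.86], [-0.3, 2.09], [-1.38, 1.24], [0.06, 2.45], [-1.56, 4.7], [0.09, 2.05], [-2.69, 2.69]. Speed limits (rad/s): [2.57, 2.57, 3.14, 3.14, 3.14, 3.14, 3.14].

INTERFACE

Orientations are given as a rotation vector (axis times angle).
In Python, from bench import get_state, imaging, workorder, ctrl gives the robot as it stands.
- The arm moves only by the tool step_arm, never from a script. Its argument "increments" is a list of rows, each an object of numbers: "claw": the opening, from 0 (shut) to 1 (fully open); "tx", "ty", "tz": the shift along the tool's x, y, z in m; "spin": the turn about the tool's z in degrees. A call has 1 to 8 rows; each row is the pose to reach, as a shift and turn from the pose commanded when the call began, along the tool's axes at that moment; what a row does not reach only later rows make up. A row lasts 1/12 s, in which the tool goes at most 41.7 mm and 7.16 degrees, less where a joint would pass 70% of its speed; a pose out of reach is approached as far as the arm can. A call with a gripper value outside its range is refused whole. The fingers move at their own pace and stop on an object; "force" is the grip in N (left out, the last holds). Time passes only in rows, so rows that repeat a pose let the fingers close. It gives the time, the measured TCP pose, the force and the opening at its end, in the units of the state.
- get_state(): the state, without advancing time (a new reading comes with each control period).
- imaging.get_image(name): name is "scene" or "top"; returns the picture (420x560x3 uint8, blue, green, red); there is no depth.
- imaging.camera_params(name): a dict with "intrinsics" (3x3 intrinsics, pixels), "camera_from_world" (4x4, takes a point from world to camera coordinates). Camera axes: x right, y down, z forward; pixel columns grow to the right and rows downward; lengths in m; the calibration is good to about 2 mm. A picture is of the moment at which its call begins. camera_params takes no time and is no camera call.
- workorder.close_job(): hands the job in, once; it reports no verdict.
The state is a dict: "time": time; "joint_positions": joint angles; "qd": joint speeds; "joint_torque": joint torques, N m; "position": TCP position; "tool_rot": TCP orientation; "ft_force": force on the tool from outside, world axes, zero at the start; "torque": the same for the moment, N m; "grip_width": opening from 0.0 (shut) to 1.0 (fully open).
Only numpy, scipy, OpenCV 4.12 (cv2) and the standard library are available. Lean on these libraries where they do the work, as an engineer would, in place of code of your own. Each camera call takes 0.05 s, during which the arm holds its last target. There are 200 camera calls.

TASK

Lift the lid off the long tin at the open end of the palette tray and lay it flat on the table, handle up. Then take the scraper and sweep all five pastel stubs over the tray's open edge into the tin, never touching the stubs with the gripper; finally put the scraper down on the table. Leave the little cup on the tray and everything else where it stands.

Things in the scene. Friction and masses are not known exactly. Their poses are not given: they have to be found in the camera images.
- tray: White-rimmed palette tray with a pale floor, fixed on a wooden riser: 212 (x) by 250 (y) mm. Origin: centre of its footprint, on the table. The flat floor is 70 mm above the table; rims 18 mm higher run along both long sides (x = -103 and +103, 6 mm thick, 200 mm between them) and the end y = +122 (5 mm thick). The end y = -125 has no rim: it is open.
- tray_edge (a point): Middle of the tray's open edge, at floor height; tray's axes (-y points out of the tray, over the tin).
- tin: Open aluminium storage tin, fixed on the table under the tray's open edge, with the same yaw as the tray: 214 (x) by 110 (y) by 56 mm high, walls and floor 4 mm. Origin: centre of its underside. Its rim is 14 mm below the tray's floor and 4 mm away from the tray's edge. Covered by the lid at first.
- lid: Loose aluminium lid of the tin, 150 g: a 214 by 110 by 3 mm plate on a 5 mm deep flange that sits inside the tin's rim with 4 mm of play or more. Origin: centre of the flange's underside; z up when on the tin, where the origin is 51 mm above the table, the plate's top 59. Lying on the table the origin is at height 0.
- lid_bar (a point): Centre of the lid's wooden bar handle, 66 (x) by 16 (y) by 22 mm high, on two thin posts; off the lid's middle by 40 mm along its -x, 37 mm above the lid's origin; 18 mm free below the bar.
- scraper: Loose squeegee-like scraper, 160 g, standing upright on its blade: black rubber blade 110 (x) by 14 (y) by 42 mm high, above it a wooden handle of 110 by 24 mm from 40 to 86 mm height. Origin: centre of the blade's lower edge; z up to the handle. Stands left or right of the tray.
- cup: Small steel cup, 44 mm wide, 34 mm high, standing on the tray at its closed end; leave it. Origin: centre of its underside.
- brush_jar: Green glass jar with brushes, 66 mm wide, 190 mm high overall; leave it. Origin: centre of its underside.
- bottle: Clear solvent bottle with black cap, 60 mm wide, 150 mm high; leave it. Origin: centre of its underside.
- tube_a: Paint tube lying flat, 104 by 26 by 18 mm; leave it. Origin: under its middle; x along it to the cap.
- tube_b: Paint tube, the same as the other, behind the tray; leave it.
- tape: Roll of paper tape lying flat, 90 mm wide, 24 mm high; leave it. Origin: centre of its underside.
- stub0: Stub of square pastel stick, 34 (x) by 18 by 18 mm, 16 g, lying on the tray. Origin: its centre, 79 mm above the table at first.
- stub1: Stub of square pastel stick, 30 (x) by 18 by 18 mm, 16 g, lying on the tray. Origin: its centre, 79 mm above the table at first.
- stub2: Stub of square pastel stick, 26 (x) by 18 by 18 mm, 16 g, lying on the tray. Origin: its centre, 79 mm above the table at first.
- stub3: Stub of square pastel stick, 32 (x) by 18 by 18 mm, 16 g, lying on the tray. Origin: its centre, 79 mm above the table at first.
- stub4: Stub of square pastel stick, 24 (x) by 18 by 18 mm, 16 g, lying on the tray. Origin: its centre, 79 mm above the table at first.

How it is judged:
On the way, in this order (a step that is already met when the one before it is completed fails the run):
1. the lid lies flat on the table, handle up, let go, with all stubs still on the tray (height (world z) of lid below 0.012 m and angle between lid's own z axis and vertical below 0.12 rad and linear speed of lid below 0.03 m/s and contact force between the fingers and lid below 0.3 N and z of each of stub0, stub1, stub2, stub3, stub4 in the frame of tray above 0.06 m), for 0.2 s.
2. the held scraper is in the tray, its blade down near the floor (contact force between the fingers and scraper above 1 N and x of scraper in the frame of tray between -0.11 and 0.11 m and y of scraper in the frame of tray between -0.14 and 0.14 m and z of scraper in the frame of tray between 0.055 and 0.085 m), for 0.2 s.
3. all five stubs are in the tin (x of stub0 in the frame of tin between -0.105 and 0.105 m and y of stub0 in the frame of tin between -0.053 and 0.053 m and z of stub0 in the frame of tin between 0 and 0.056 m and x of stub1 in the frame of tin between -0.105 and 0.105 m and y of stub1 in the frame of tin between -0.053 and 0.053 m and z of stub1 in the frame of tin between 0 and 0.056 m and x of stub2 in the frame of tin between -0.105 and 0.105 m and y of stub2 in the frame of tin between -0.053 and 0.053 m and z of stub2 in the frame of tin between 0 and 0.056 m and x of stub3 in the frame of tin between -0.105 and 0.105 m and y of stub3 in the frame of tin between -0.053 and 0.053 m and z of stub3 in the frame of tin between 0 and 0.056 m and x of stub4 in the frame of tin between -0.105 and 0.105 m and y of stub4 in the frame of tin between -0.053 and 0.053 m and z of stub4 in the frame of tin between 0 and 0.056 m), for 0.2 s.
At the end, for the whole second after the job is handed in: All five stubs rest inside the tin (their centres within its walls and below its 56 mm rim); the lid lies flat on the table, handle up (origin lower than 12 mm, tilt under 0.12 rad); the scraper stands or lies on the table (origin lower than 30 mm), not in the tin; all are let go and at rest (all of step 3 and linear speed of each of stub0, stub1, stub2, stub3, stub4, lid, scraper below 0.03 m/s and height (world z) of lid below 0.012 m and angle between lid's own z axis and vertical below 0.12 rad and contact force between the fingers and lid below 0.3 N and height (world z) of scraper below 0.03 m and not (x of scraper in the frame of tin between -0.107 and 0.107 m and y of scraper in the frame of tin between -0.055 and 0.055 m and z of scraper in the frame of tin between -0.1 and 0.1 m)); the robot touches nothing.
It fails at once if the gripper or arm touches a stub (contact force between any of the fingers, the arm and stub0 above 0.5 N or contact force between any of the fingers, the arm and stub1 above 0.5 N or contact force between any of the fingers, the arm and stub2 above 0.5 N or contact force between any of the fingers, the arm and stub3 above 0.5 N or contact force between any of the fingers, the arm and stub4 above 0.5 N).
It fails at once if the little cup is shifted more than 20 mm or tipped (distance of cup from where it was at the start of the episode above 0.02 m or angle between cup's own z axis and vertical above 0.5 rad).
It fails at once if another bystander (brush jar, bottle, paint tubes, tape) is shifted more than 30 mm (distance of any of brush_jar, bottle, tube_a, tube_b, tape from where it was at the start of the episode above 0.03 m).
It also fails if it takes over 64 s, if anything falls off the work surface, if the arm or the gripper's body presses on something with over 40 N, if the wrist force passes 120 N, or if a joint passes its speed limit or range.

## Working session

There is one attempt and no reset: what is moved stays moved. The work goes in short steps, Python scripts to look and compute and a tool call to move; the robot and the scene stay as the last step left them, time stands still between calls to the robot, and variables do not carry over. Pictures are saved under pics/ and viewed, on a budget of 10 in all, crops included, one or two more only if the job needs it, and the job is handed in when it is done.

Besides the shell and the picture viewer there is one more tool, called as name(argument=value, ...) on one line, values as JSON. step_arm: Moves the arm, as the interface text tells. Its arguments: {"type":"object","properties":{"increments":{"type":"array"},"force":{"type":"number"}},"required":["increments"]}

```bash
mkdir -p pics
python3 - <<'E'
from bench import get_state, imaging, workorder, ctrl
import cv2
print(get_state(), ctrl.hold_point_z)
for n in("scene","top"):
    cv2.imwrite(f"pics/{n}0.png",imaging.get_image(n)); p=imaging.camera_params(n); print(p)
E
```

```text
{'time': 0.0, 'joint_positions': array([ 1.15711656,  0.32178449, -0.07008787,  1.45168032,  0.02263581,
        1.37077198, -0.05688218]), 'qd': array([-1.25716584e-03,  4.10664122e-04,  1.55657098e-04,  2.65960456e-03,
       -5.76168943e-04, -8.02176879e-05,  3.01854818e-04]), 'joint_torque': array([-4.98085483e-04, -4.91291392e+01, -4.04096385e-01, -3.12528384e+01,
       -6.39036368e-02,  4.38928034e-02,  1.81639948e-04]), 'position': array([ 0.26953363, -0.59125306,  0.40368356]), 'tool_rot': array([-3.06824261e+00, -6.66554647e-01,  8.19801483e-04]), 'ft_force': array([ 0.37389676, -0.02956631,  0.29630157]), 'torque': array([-0.03100849,  0.02244101, -0.00641014]), 'grip_width': 1.0018950279880634} 0.1635
{'intrinsics': array([[388.28299369,   0.        , 282.38311948],
       [  0.        , 388.28299369, 212.20337018],
       [  0.        ,   0.        ,   1.        ]]), 'camera_from_world': array([[-0.59823553,  0.80127244, -0.00875961,  0.35476913],
       [ 0.61048808,  0.44865928, -0.65269376, -0.27097175],
       [-0.51905544, -0.39581224, -0.7575712 ,  1.28479576],
       [ 0.        ,  0.        ,  0.        ,  1.        ]])}
{'intrinsics': array([[521.00549861,   0.        , 283.9505561 ],
       [  0.        , 521.00549861, 199.30666724],
       [  0.        ,   0.        ,   1.        ]]), 'camera_from_world': array([[ 0.00940932, -0.9997786 , -0.01882057, -0.01670022],
       [-0.98498312, -0.00602195, -0.17254563,  0.53886663],
       [ 0.17239409,  0.02016148, -0.98482171,  1.49638982],
       [ 0.        ,  0.        ,  0.        ,  1.        ]])}
```

View pics/scene0.png

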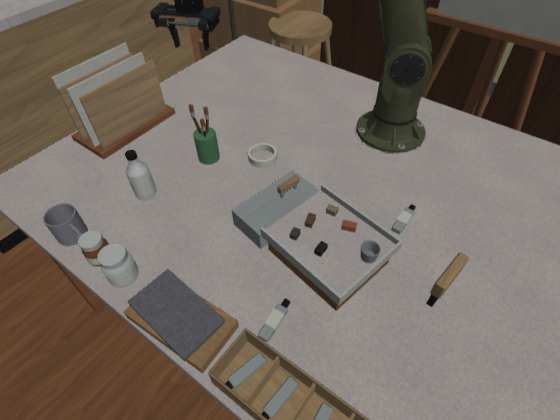

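View pics/top0.png

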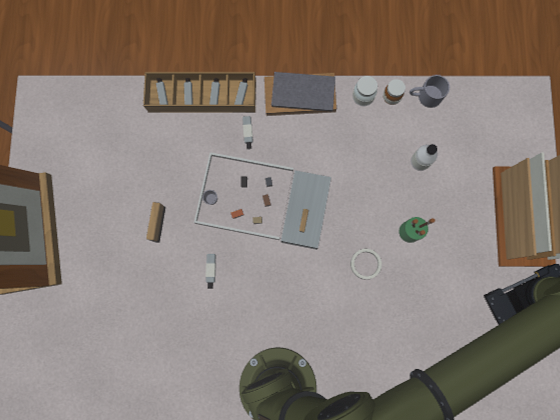

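The scene view shows the tray centred near (330,245), the lid bar at (289,185), and the scraper at (450,277). In the top view the tray is near (247,197), the lid bar at (304,220), and the scraper at (155,222). I'll enlarge both for corner picks.

```bash
python3 - <<'E'
import cv2
a=cv2.imread("pics/top0.png")[130:280,140:340]; cv2.imwrite("pics/topc.png",cv2.resize(a,None,fx=4,fy=4,interpolation=cv2.INTER_CUBIC))
a=cv2.imread("pics/scene0.png")[155:315,225:480]; cv2.imwrite("pics/scenec.png",cv2.resize(a,None,fx=3,fy=3,interpolation=cv2.INTER_CUBIC))
E
cat > h.py <<'E'
import numpy as np, cv2
from bench import get_state, imaging, workorder, ctrl
from scipy.spatial.transform import Rotation as R
def cam(n):
    p=imaging.camera_params(n); return p["intrinsics"],p["camera_from_world"]
def plane(n,uv,z):
    K,T=cam(n); d=T[:3,:3].T@np.linalg.inv(K)@[uv[0],uv[1],1]; c=-T[:3,:3].T@T[:3,3]
    return c+d*(z-c[2])/d[2]
def proj(n,P):
    K,T=cam(n); q=K@(T[:3,:3]@np.asarray(P)+T[:3,3]); return q[:2]/q[2]
def tri(a,b):
    P=[cam(n)[0]@cam(n)[1][:3] for n in("top","scene")]
    X=cv2.triangulatePoints(P[0],P[1],np.float64(a).reshape(2,1),np.float64(b).reshape(2,1)).ravel(); return X[:3]/X[3]
def tc(u,v): return (140+(u+.5)/4-.5,130+(v+.5)/4-.5)
def sc(u,v): return (225+(u+.5)/3-.5,155+(v+.5)/3-.5)
def toolshift(target_hold_xyz):
    """shift in tool axes taking grasp point to a world point, tool kept"""
    s=get_state(); M=R.from_rotvec(s["tool_rot"]).as_matrix()
    return M.T@(np.asarray(target_hold_xyz)-(s["position"]+M[:,2]*ctrl.hold_point_z)), M
E
```

```text
(no output)
```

View pics/topc.png

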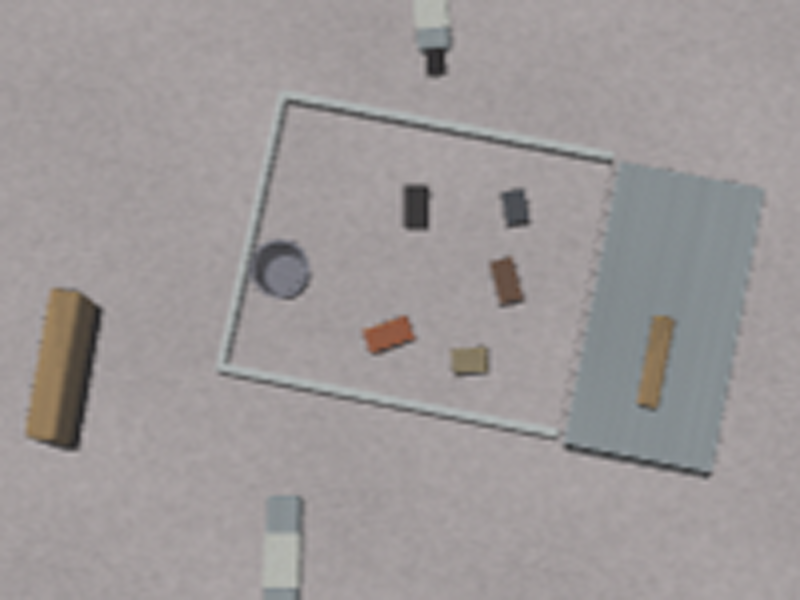

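View pics/scenec.png

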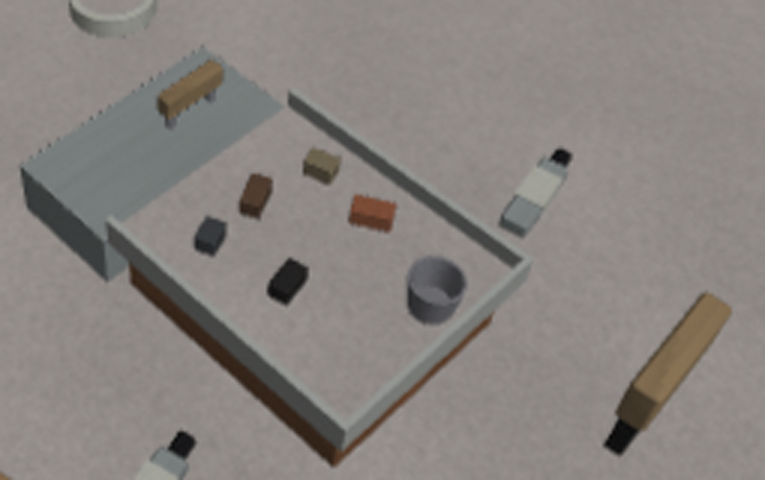

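Run:
```python
from h import *
np.set_printoptions(precision=4,suppress=True)
c=[tc(*p) for p in((284,94),(219,372),(557,438),(613,157))]
W=[plane("top",p,.088) for p in c]; print("rim",np.array(W))
print("tri corners",tri(c[1],sc(530,262)),tri(c[0],sc(344,433)))
for i in range(4): print(np.linalg.norm(W[i]-W[(i+1)%4]))
y=sum([W[0]-W[3],W[1]-W[2]]); x=W[0]-W[1]; print("yaw from y axis",np.degrees(np.arctan2(y[1],y[0]))-90,"x sides",np.degrees(np.arctan2(x[1],x[0])),np.degrees(np.arctan2(*(W[3]-W[2])[[1,0]])))
print("tray centre",np.mean(W,0))
L=[plane("top",tc(*p),.059) for p in((620,160),(764,188),(710,474),(566,448))]; print("lid c",np.mean(L,0)); 
bt=[(656,316),(674,319),(657,409),(638,405)]; bs=[(158,98),(215,62),(224,70),(167,107)]
m=lambda l:np.mean(l,0)
print("bar tri",tri(tc(*m(bt)),sc(*m(bs))),"plane",plane("top",tc(*m(bt)),.099))
st=[(52,289),(80,291),(56,441),(27,437)]; ss=[(708,294),(730,308),(655,403),(630,388)]
P=[plane("top",tc(*p),.086) for p in st]; d=P[0]+P[1]-P[2]-P[3]
print("scr tri",tri(tc(*m(st)),sc(*m(ss))),"plane",plane("top",tc(*m(st)),.086),"x axis yaw",np.degrees(np.arctan2(d[1],d[0])),np.linalg.norm(d)/2,plane("scene",sc(*m(ss)),.086))
Q=[plane("scene",sc(*p),.086) for p in ss]; d=Q[0]+Q[1]-Q[2]-Q[3];print("scene yaw",np.degrees(np.arctan2(d[1],d[0])),np.linalg.norm(d)/2)
for n,p in dict(black=(416,206),blue=(515,208),brown=(507,281),red=(389,335),tan=(469,361)).items(): print(n,plane("top",tc(*p),.088))
print("cup",plane("top",tc(283,270),.104))
for n,p in dict(tubeA_cap=(435,74),tubeB=(283,496)).items(): print(n,plane("top",tc(*p),.018))
print(plane("top",(366,264),.024),"tape")
print(plane("top",(414,230),.1),"jar")
s=get_state(); M=R.from_rotvec(s["tool_rot"]).as_matrix(); print(M)
```

```text
rim [[ 0.668   0.2032  0.088 ]
 [ 0.4623  0.243   0.088 ]
 [ 0.4167 -0.      0.088 ]
 [ 0.6218 -0.0385  0.088 ]]
tri corners [0.4633 0.2438 0.0814] [0.6703 0.2044 0.0798]
0.20955252045044784
0.24720167985210276
0.20867785782633927
0.2460244442467443
yaw from y axis -10.724252063312619 x sides -10.9490337219959 -10.626746246655767
tray centre [0.5422 0.1019 0.088 ]
lid c [ 0.5097 -0.0773  0.059 ]
bar tri [ 0.471  -0.0705  0.0928] plane [ 0.47   -0.0702  0.099 ]
scr tri [0.4681 0.3642 0.0794] plane [0.4671 0.3629 0.086 ] x axis yaw -6.327041392078613 0.10881739665667119 [0.4738 0.3633 0.086 ]
scene yaw 172.37114577219046 0.10955034433887384
black [0.5846 0.1042 0.088 ]
blue [0.5835 0.0323 0.088 ]
brown [0.5298 0.0373 0.088 ]
red [0.4899 0.1215 0.088 ]
tan [0.4715 0.0636 0.088 ]
cup [0.534  0.1968 0.104 ]
tubeA_cap [0.7031 0.099  0.018 ]
tubeB [0.3788 0.2052 0.018 ]
[ 0.3518 -0.2546  0.024 ] tape
[ 0.4442 -0.3806  0.1   ] jar
[[ 0.9099  0.4148 -0.0008]
 [ 0.4148 -0.9099  0.0015]
 [-0.0001 -0.0016 -1.    ]]
```

The two views agree on heights to about 6 mm, and the geometry is consistent with the text. The tray yaw is −10.8° with its centre at (0.542, 0.102). The bar is at (0.470, −0.070) and the scraper at (0.468, 0.363). I'll move above the bar next.

step_arm(increments=[{"tx": 0.028,"ty": -0.027,"spin": 3,"claw": 0.5},{"tx": 0.056,"ty": -0.055,"spin": 7,"claw": 0.5},{"tx": 0.084,"ty": -0.082,"spin": 11,"claw": 0.5},{"tx": 0.112,"ty": -0.11,"spin": 15,"claw": 0.5},{"tx": 0.14,"ty": -0.137,"spin": 19,"claw": 0.5},{"tx": 0.168,"ty": -0.165,"spin": 24,"claw": 0.5},{"tx": 0.196,"ty": -0.192,"spin": 30,"claw": 0.5},{"tx": 0.224,"ty": -0.22,"spin": 35.3,"claw": 0.5}], force=60)

```text
invalid input at $.increments[0]: expected keys claw, tx, ty, tz, spin
```

Run:
```python
from h import *
np.set_printoptions(precision=4,suppress=True)
d,M=toolshift([.470,-.0705,.14]); print(d,M, get_state()["time"],get_state()["grip_width"])
```

```text
[ 0.3985 -0.3903  0.1009] [[ 0.9099  0.4148 -0.0008]
 [ 0.4148 -0.9099  0.0015]
 [-0.0001 -0.0016 -1.    ]] 0.1 1.0041790680527223
```

step_arm(increments=[{"tx": 0.028,"ty": -0.027,"tz": 0,"spin": 3,"claw": 0.5},{"tx": 0.056,"ty": -0.055,"tz": 0,"spin": 7,"claw": 0.5},{"tx": 0.084,"ty": -0.082,"tz": 0,"spin": 11,"claw": 0.5},{"tx": 0.112,"ty": -0.11,"tz": 0,"spin": 15,"claw": 0.5},{"tx": 0.14,"ty": -0.137,"tz": 0,"spin": 19,"claw": 0.5},{"tx": 0.168,"ty": -0.165,"tz": 0,"spin": 24,"claw": 0.5},{"tx": 0.196,"ty": -0.192,"tz": 0,"spin": 30,"claw": 0.5},{"tx": 0.224,"ty": -0.22,"tz": 0,"spin": 35.3,"claw": 0.5}], force=60)

```text
time: 0.77
position: [0.3824, -0.2964, 0.4044]
tool_rot: [3.127, -0.304, -0.001]
ft_force: [1.1, -0.5, 0.1]
grip_width: 0.524
```

```bash
cat > g.py <<'E'
import sys
from h import *
np.set_printoptions(precision=4,suppress=True)
d,M=toolshift([float(a) for a in sys.argv[1:4]]); s=get_state()
print("shift",d,"hold",s["position"]+M[:,2]*ctrl.hold_point_z,"y-dir deg",np.degrees(np.arctan2(M[1,1],M[0,1])),"tiltz",M[:,2],s["time"],s["grip_width"],s["ft_force"])
E
python3 g.py .470 -.0705 .14
```

```text
shift [ 0.0427 -0.2386  0.1009] hold [ 0.3823 -0.2964  0.2409] y-dir deg -101.09019748319035 tiltz [-0.0004 -0.0001 -1.    ] 0.7667 0.5240453607867221 [ 1.1329 -0.4902  0.1438]
```

step_arm(increments=[{"tx": 0.006,"ty": -0.03,"tz": 0,"spin": 0,"claw": 0.5},{"tx": 0.012,"ty": -0.065,"tz": 0.01,"spin": 0,"claw": 0.5},{"tx": 0.018,"ty": -0.1,"tz": 0.02,"spin": 0,"claw": 0.5},{"tx": 0.024,"ty": -0.135,"tz": 0.035,"spin": 0,"claw": 0.5},{"tx": 0.03,"ty": -0.17,"tz": 0.05,"spin": 0,"claw": 0.5},{"tx": 0.036,"ty": -0.2,"tz": 0.07,"spin": 0,"claw": 0.5},{"tx": 0.04,"ty": -0.22,"tz": 0.085,"spin": 0,"claw": 0.5},{"tx": 0.04,"ty": -0.22,"tz": 0.085,"spin": 0,"claw": 0.5}])

```text
time: 1.43
position: [0.4625, -0.0846, 0.3167]
tool_rot: [-3.126, 0.283, 0.008]
ft_force: [-1.1, -0.0, 0.7]
grip_width: 0.503
```

```bash
python3 g.py .470 -.0705 .087
```

```text
shift [ 0.0061 -0.0146  0.0662] hold [ 0.4617 -0.084   0.1532] y-dir deg -100.3411594303228 tiltz [-0.0046  0.0035 -1.    ] 1.4333 0.5026270033394393 [-1.062  -0.0024  0.7328]
```

step_arm(increments=[{"tx": 0.006,"ty": -0.0145,"tz": 0,"spin": 0,"claw": 0.5},{"tx": 0.006,"ty": -0.0145,"tz": 0.015,"spin": 0,"claw": 0.5},{"tx": 0.006,"ty": -0.0145,"tz": 0.03,"spin": 0,"claw": 0.5},{"tx": 0.006,"ty": -0.0145,"tz": 0.03,"spin": 0,"claw": 0.5}])

```text
time: 1.77
position: [0.4699, -0.0771, 0.2873]
tool_rot: [-3.127, 0.296, 0.008]
ft_force: [-0.3, -0.9, 0.1]
grip_width: 0.5
```

```bash
python3 g.py .470 -.0705 .087
python3 - <<'E'
from h import *
a=imaging.get_image("scene")[110:290,200:440]; b=imaging.get_image("top")[150:270,220:380]
cv2.imwrite("pics/a1.png",np.vstack([cv2.resize(a,(480,360)),cv2.resize(b,(480,240))]) if 0 else np.hstack([cv2.resize(a,(400,300)),cv2.resize(b,(400,300))]))
E
```

```text
shift [-0.0001 -0.0065  0.0368] hold [ 0.4691 -0.0769  0.1238] y-dir deg -100.80377613581254 tiltz [-0.005   0.0009 -1.    ] 1.7667 0.49953706986506596 [-0.2735 -0.903   0.0902]
```

View pics/a1.png

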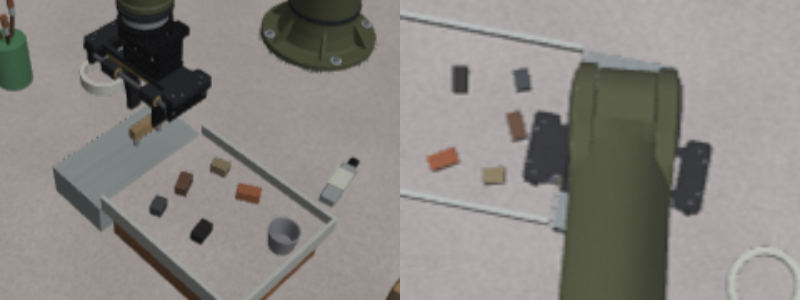

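The fingers straddle the bar (pixel ~(142,125) in the left half). I'll go down and grip.

step_arm(increments=[{"tx": 0,"ty": -0.0065,"tz": 0.012,"spin": 0,"claw": 0.5},{"tx": 0,"ty": -0.0065,"tz": 0.026,"spin": 0,"claw": 0.5},{"tx": 0,"ty": -0.0065,"tz": 0.037,"spin": 0,"claw": 0.5},{"tx": 0,"ty": -0.0065,"tz": 0.037,"spin": 0,"claw": 0.5},{"tx": 0,"ty": -0.0065,"tz": 0.037,"spin": 0,"claw": 0},{"tx": 0,"ty": -0.0065,"tz": 0.037,"spin": 0,"claw": 0},{"tx": 0,"ty": -0.0065,"tz": 0.037,"spin": 0,"claw": 0},{"tx": 0,"ty": -0.0065,"tz": 0.037,"spin": 0,"claw": 0}], force=60)

```text
time: 2.53
position: [0.4728, -0.0704, 0.2535]
tool_rot: [3.127, -0.296, 0.002]
ft_force: [-0.2, -0.1, 0.2]
grip_width: 0.281
```

```bash
python3 g.py .470 -.0705 .187
```

```text
shift [-0.0028  0.0006 -0.097 ] hold [ 0.473  -0.0705  0.09  ] y-dir deg -100.80445980049684 tiltz [ 0.0013 -0.0005 -1.    ] 2.5333 0.28072944669346683 [-0.1512 -0.0943  0.2046]
```

step_arm(increments=[{"tx": 0,"ty": 0,"tz": 0,"spin": 0,"claw": 0},{"tx": 0,"ty": 0,"tz": 0,"spin": 0,"claw": 0},{"tx": 0,"ty": 0,"tz": 0,"spin": 0,"claw": 0},{"tx": 0,"ty": 0,"tz": 0,"spin": 0,"claw": 0},{"tx": 0,"ty": 0,"tz": 0,"spin": 0,"claw": 0},{"tx": 0,"ty": 0,"tz": -0.005,"spin": 0,"claw": 0},{"tx": 0,"ty": 0,"tz": -0.012,"spin": 0,"claw": 0},{"tx": 0,"ty": 0,"tz": -0.02,"spin": 0,"claw": 0}])

```text
time: 3.2
position: [0.472, -0.0698, 0.2726]
tool_rot: [-3.127, 0.295, 0.003]
ft_force: [-0.5, 0.7, -1.5]
grip_width: 0.176
```

step_arm(increments=[{"tx": 0,"ty": 0,"tz": -0.01,"spin": 0,"claw": 0},{"tx": 0,"ty": 0,"tz": -0.02,"spin": 0,"claw": 0},{"tx": 0,"ty": 0,"tz": -0.03,"spin": 0,"claw": 0},{"tx": 0,"ty": 0,"tz": -0.04,"spin": 0,"claw": 0},{"tx": 0,"ty": 0,"tz": -0.05,"spin": 0,"claw": 0},{"tx": 0,"ty": 0,"tz": -0.05,"spin": 0,"claw": 0}])

```text
time: 3.7
position: [0.4734, -0.0702, 0.3254]
tool_rot: [3.127, -0.295, 0.007]
ft_force: [0.2, -1.1, -1.8]
grip_width: 0.179
```

```bash
python3 g.py .526 -.216 .16;  python3 - <<'E'
from h import *
a=imaging.get_image("scene")[90:290,160:440]; cv2.imwrite("pics/a2.png",cv2.resize(a,None,fx=2.5,fy=2.5))
print(plane("top",(424,160),.1),plane("top",(414,228),.1))
E
```

```text
shift [0.0783 0.1333 0.0023] hold [ 0.474  -0.0704  0.1619] y-dir deg -100.7935811650024 tiltz [ 0.0041 -0.0013 -1.    ] 3.7 0.17892829962677292 [ 0.2373 -1.1063 -1.8341]
[ 0.6470815  -0.41608303  0.1       ] [ 0.44982537 -0.38080946  0.1       ]
```

View pics/a2.png

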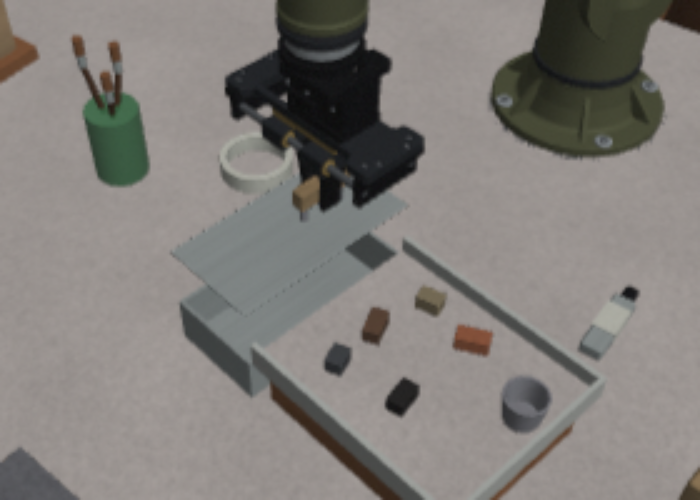

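The lid is lifted and level, with the bar at (308,193). I'll carry it out along −y and lower it.

step_arm(increments=[{"tx": 0.006,"ty": 0.01,"tz": 0,"spin": 0,"claw": 0},{"tx": 0.018,"ty": 0.03,"tz": 0,"spin": 0,"claw": 0},{"tx": 0.032,"ty": 0.055,"tz": 0,"spin": 0,"claw": 0},{"tx": 0.046,"ty": 0.08,"tz": 0,"spin": 0,"claw": 0},{"tx": 0.06,"ty": 0.105,"tz": 0,"spin": 0,"claw": 0},{"tx": 0.072,"ty": 0.127,"tz": 0,"spin": 0,"claw": 0},{"tx": 0.08,"ty": 0.14,"tz": 0,"spin": 0,"claw": 0},{"tx": 0.08,"ty": 0.14,"tz": 0.01,"spin": 0,"claw": 0}])

```text
time: 4.42
position: [0.5255, -0.2277, 0.3132]
tool_rot: [3.124, -0.304, 0.004]
ft_force: [-0.7, -0.1, -1.7]
grip_width: 0.182
```

step_arm(increments=[{"tx": 0,"ty": 0,"tz": 0.018,"spin": 0,"claw": 0},{"tx": 0,"ty": 0,"tz": 0.036,"spin": 0,"claw": 0},{"tx": 0,"ty": 0,"tz": 0.054,"spin": 0,"claw": 0},{"tx": 0,"ty": 0,"tz": 0.072,"spin": 0,"claw": 0},{"tx": 0,"ty": 0,"tz": 0.086,"spin": 0,"claw": 0},{"tx": 0,"ty": 0,"tz": 0.094,"spin": 0,"claw": 0},{"tx": 0,"ty": 0,"tz": 0.098,"spin": 0,"claw": 0},{"tx": 0,"ty": 0,"tz": 0.1,"spin": 0,"claw": 0}])

```text
time: 5.08
position: [0.5247, -0.2221, 0.212]
tool_rot: [-3.127, 0.294, 0.002]
ft_force: [-0.3, -0.9, -1.4]
grip_width: 0.181
```

```bash
python3 g.py .526 -.216 .039
```

```text
shift [ 0.0004 -0.0062  0.0095] hold [ 0.5245 -0.222   0.0485] y-dir deg -100.74533390021672 tiltz [-0.0012  0.0008 -1.    ] 5.0833 0.18062437247744784 [-0.3098 -0.9398 -1.399 ]
```

step_arm(increments=[{"tx": 0,"ty": 0,"tz": 0.003,"spin": 0,"claw": 0},{"tx": 0,"ty": 0,"tz": 0.006,"spin": 0,"claw": 0},{"tx": 0,"ty": 0,"tz": 0.008,"spin": 0,"claw": 0},{"tx": 0,"ty": 0,"tz": 0.009,"spin": 0,"claw": 0},{"tx": 0,"ty": 0,"tz": 0.009,"spin": 0,"claw": 0}])

```text
time: 5.5
position: [0.5249, -0.2228, 0.2038]
tool_rot: [3.127, -0.295, 0.0]
ft_force: [0.1, -0.6, -1.9]
grip_width: 0.178
```

```bash
python3 g.py .526 -.216 .039
```

```text
shift [-0.0002 -0.0069  0.0013] hold [ 0.5249 -0.2228  0.0403] y-dir deg -100.79423739548724 tiltz [ 0.0001 -0.0002 -1.    ] 5.5 0.17765815231556714 [ 0.1003 -0.5998 -1.8767]
```

step_arm(increments=[{"tx": 0,"ty": 0,"tz": 0.001,"spin": 0,"claw": 0},{"tx": 0,"ty": 0,"tz": 0.002,"spin": 0,"claw": 0},{"tx": 0,"ty": 0,"tz": 0.002,"spin": 0,"claw": 0},{"tx": 0,"ty": 0,"tz": 0.002,"spin": 0,"claw": 0.5},{"tx": 0,"ty": 0,"tz": 0.002,"spin": 0,"claw": 0.5},{"tx": 0,"ty": 0,"tz": 0.002,"spin": 0,"claw": 0.5},{"tx": 0,"ty": 0,"tz": 0.002,"spin": 0,"claw": 0.5},{"tx": 0,"ty": 0,"tz": 0.002,"spin": 0,"claw": 0.5}])

```text
time: 6.17
position: [0.5249, -0.2228, 0.2018]
tool_rot: [3.128, -0.295, 0.0]
ft_force: [1.0, -0.4, 0.2]
grip_width: 0.453
```

step_arm(increments=[{"tx": 0,"ty": 0,"tz": 0,"spin": 0,"claw": 0.5},{"tx": 0,"ty": 0,"tz": -0.01,"spin": 0,"claw": 0.5},{"tx": 0,"ty": 0,"tz": -0.035,"spin": 0,"claw": 0.5},{"tx": 0,"ty": 0,"tz": -0.07,"spin": 0,"claw": 0.5},{"tx": 0,"ty": 0,"tz": -0.1,"spin": 0,"claw": 0.6},{"tx": 0,"ty": 0,"tz": -0.13,"spin": 0,"claw": 0.7},{"tx": 0,"ty": 0,"tz": -0.15,"spin": 0,"claw": 0.8},{"tx": 0,"ty": 0,"tz": -0.16,"spin": 0,"claw": 0.8}])

```text
time: 6.83
position: [0.5256, -0.2227, 0.3662]
tool_rot: [3.125, -0.295, 0.009]
ft_force: [0.6, 0.6, 0.4]
grip_width: 0.72
```

```bash
python3 g.py .468 .363 .20
python3 - <<'E'
from h import *
a=imaging.get_image("scene")[90:290,160:440]; cv2.imwrite("pics/a3.png",cv2.resize(a,None,fx=2.5,fy=2.5))
E
```

```text
shift [-0.1671 -0.5649  0.0007] hold [ 0.5265 -0.2231  0.2027] y-dir deg -100.77883064374477 tiltz [ 0.0054 -0.0029 -1.    ] 6.8333 0.7197908463147572 [0.6046 0.6327 0.4395]
```

View pics/a3.png

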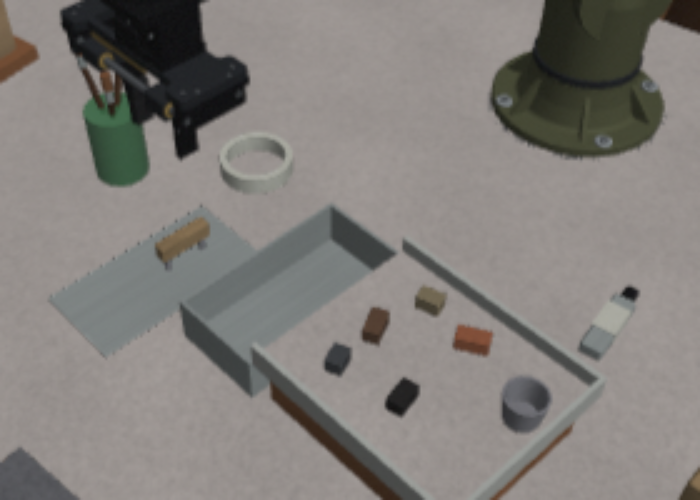

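The lid lies flat, handle up, clear of the tin (bar at (183,240)). I'll go to the scraper.

step_arm(increments=[{"tx": -0.006,"ty": -0.02,"tz": 0,"spin": 0,"claw": 0.8},{"tx": -0.017,"ty": -0.058,"tz": 0,"spin": 0,"claw": 0.8},{"tx": -0.028,"ty": -0.096,"tz": 0,"spin": 0,"claw": 0.8},{"tx": -0.039,"ty": -0.134,"tz": 0,"spin": 0,"claw": 0.8},{"tx": -0.05,"ty": -0.172,"tz": 0,"spin": 0,"claw": 0.8},{"tx": -0.062,"ty": -0.21,"tz": 0,"spin": 0,"claw": 0.8},{"tx": -0.073,"ty": -0.248,"tz": 0,"spin": 0,"claw": 0.8},{"tx": -0.084,"ty": -0.286,"tz": 0,"spin": 0,"claw": 0.8}])

```text
time: 7.55
position: [0.4948, 0.0756, 0.3606]
tool_rot: [3.127, -0.296, -0.003]
ft_force: [0.3, -0.3, 0.2]
grip_width: 0.798
```

step_arm(increments=[{"tx": -0.011,"ty": -0.038,"tz": 0,"spin": -1,"claw": 0.8},{"tx": -0.022,"ty": -0.076,"tz": 0,"spin": -2,"claw": 0.8},{"tx": -0.033,"ty": -0.114,"tz": 0,"spin": -3,"claw": 0.8},{"tx": -0.044,"ty": -0.152,"tz": 0,"spin": -3.8,"claw": 0.8},{"tx": -0.055,"ty": -0.19,"tz": 0,"spin": -3.8,"claw": 0.8},{"tx": -0.066,"ty": -0.225,"tz": 0,"spin": -3.8,"claw": 0.8},{"tx": -0.072,"ty": -0.25,"tz": 0,"spin": -3.8,"claw": 0.8},{"tx": -0.072,"ty": -0.25,"tz": 0,"spin": -3.8,"claw": 0.8}])

```text
time: 8.22
position: [0.4688, 0.339, 0.3606]
tool_rot: [-3.133, 0.177, 0.006]
ft_force: [-1.7, -0.1, -0.1]
grip_width: 0.801
```

```bash
python3 g.py .468 .363 .13
```

```text
shift [-0.0026 -0.0229  0.0672] hold [0.4683 0.3397 0.1971] y-dir deg -96.45310800152444 tiltz [-0.0034  0.0042 -1.    ] 8.2167 0.8010046302830207 [-1.6933 -0.0511 -0.1363]
```

step_arm(increments=[{"tx": 0,"ty": -0.015,"tz": 0.02,"spin": 0,"claw": 0.8},{"tx": 0,"ty": -0.022,"tz": 0.045,"spin": 0,"claw": 0.8},{"tx": 0,"ty": -0.022,"tz": 0.065,"spin": 0,"claw": 0.8},{"tx": 0,"ty": -0.022,"tz": 0.065,"spin": 0,"claw": 0.8}])

```text
time: 8.55
position: [0.4732, 0.353, 0.2912]
tool_rot: [3.13, -0.19, -0.012]
ft_force: [-0.7, -0.8, 0.9]
grip_width: 0.797
```

```bash
python3 g.py .469 .363 .068
python3 - <<'E'
from h import *
a=imaging.get_image("scene")[160:360,300:560]; cv2.imwrite("pics/a4.png",cv2.resize(a,None,fx=2.5,fy=2.5))
E
```

```text
shift [-0.0037 -0.0108  0.0597] hold [0.4718 0.3522 0.1277] y-dir deg -96.95016768807935 tiltz [-0.0083 -0.0053 -1.    ] 8.55 0.7973454983750995 [-0.6625 -0.7763  0.8784]
```

View pics/a4.png

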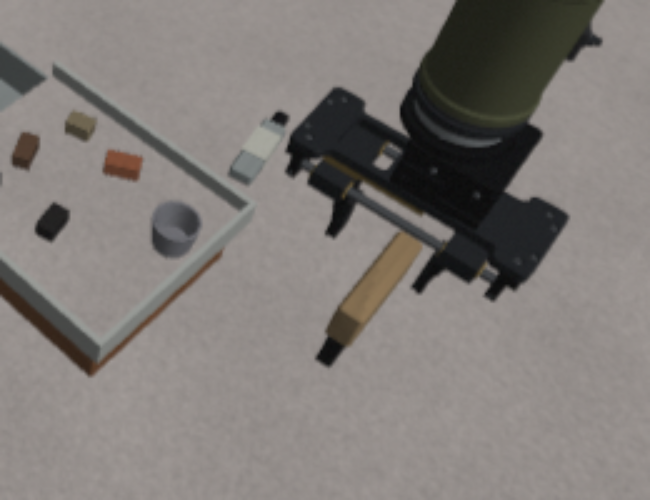

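The jaws straddle the handle (~(390,285)). I'll settle with a partial correction and re-read.

step_arm(increments=[{"tx": -0.002,"ty": -0.008,"tz": 0,"spin": 0,"claw": 0.8},{"tx": -0.002,"ty": -0.008,"tz": 0.01,"spin": 0,"claw": 0.8},{"tx": -0.002,"ty": -0.008,"tz": 0.01,"spin": 0,"claw": 0.8},{"tx": -0.002,"ty": -0.008,"tz": 0.01,"spin": 0,"claw": 0.8}])

```text
time: 8.93
position: [0.4736, 0.363, 0.2869]
tool_rot: [3.136, -0.191, 0.001]
ft_force: [-0.3, 0.0, -0.6]
grip_width: 0.797
```

```bash
python3 g.py .469 .363 .068
```

```text
shift [-0.0047  0.0005  0.0554] hold [0.4737 0.363  0.1234] y-dir deg -96.98284009971648 tiltz [ 0.0004 -0.0002 -1.    ] 8.9333 0.7972017134365279 [-0.3125  0.0477 -0.6287]
```

step_arm(increments=[{"tx": -0.004,"ty": 0,"tz": 0.015,"spin": 0,"claw": 0.8},{"tx": -0.004,"ty": 0,"tz": 0.035,"spin": 0,"claw": 0.8},{"tx": -0.004,"ty": 0,"tz": 0.05,"spin": 0,"claw": 0.8},{"tx": -0.004,"ty": 0,"tz": 0.055,"spin": 0,"claw": 0.8},{"tx": -0.004,"ty": 0,"tz": 0.055,"spin": 0,"claw": 0.6},{"tx": -0.004,"ty": 0,"tz": 0.055,"spin": 0,"claw": 0.5},{"tx": -0.004,"ty": 0,"tz": 0.055,"spin": 0,"claw": 0.4},{"tx": -0.004,"ty": 0,"tz": 0.055,"spin": 0,"claw": 0}], force=60)

```text
time: 9.6
position: [0.4701, 0.3639, 0.233]
tool_rot: [-3.135, 0.192, -0.003]
ft_force: [0.1, 0.0, -0.2]
grip_width: 0.581
```

step_arm(increments=[{"tx": 0,"ty": 0,"tz": 0,"spin": 0,"claw": 0},{"tx": 0,"ty": 0,"tz": 0,"spin": 0,"claw": 0},{"tx": 0,"ty": 0,"tz": 0,"spin": 0,"claw": 0},{"tx": 0,"ty": 0,"tz": 0,"spin": 0,"claw": 0},{"tx": 0,"ty": 0,"tz": 0,"spin": 0,"claw": 0},{"tx": 0,"ty": 0,"tz": 0,"spin": 0,"claw": 0},{"tx": 0,"ty": 0,"tz": 0,"spin": 0,"claw": 0}])

```text
time: 10.18
position: [0.4697, 0.3635, 0.2318]
tool_rot: [3.136, -0.191, 0.0]
ft_force: [0.1, 0.1, 0.9]
grip_width: 0.27
```

```bash
python3 g.py .469 .363 .068
```

```text
shift [-0.0007  0.0006  0.0003] hold [0.4697 0.3635 0.0683] y-dir deg -96.9890664823079 tiltz [ 0.0002 -0.0001 -1.    ] 10.1833 0.27026787723425516 [0.0891 0.0737 0.9451]
```

The scraper is gripped (0.27 opening ≈ 24 mm). I'll lift and move to the start of lane 1.

step_arm(increments=[{"tx": 0,"ty": 0,"tz": -0.01,"spin": 0,"claw": 0},{"tx": 0,"ty": 0,"tz": -0.035,"spin": 0,"claw": 0},{"tx": 0,"ty": 0,"tz": -0.065,"spin": 0,"claw": 0},{"tx": 0,"ty": 0,"tz": -0.095,"spin": 0,"claw": 0},{"tx": 0,"ty": 0,"tz": -0.12,"spin": 0,"claw": 0},{"tx": 0,"ty": 0,"tz": -0.13,"spin": 0,"claw": 0}])

```text
time: 10.68
position: [0.4699, 0.3645, 0.366]
tool_rot: [-3.132, 0.191, -0.007]
ft_force: [-0.2, 1.2, -2.0]
grip_width: 0.273
```

```bash
python3 g.py .585 .140 .198
```

```text
shift [0.1408 0.2095 0.0044] hold [0.4706 0.365  0.2025] y-dir deg -96.9681026324156 tiltz [ 0.0048  0.0031 -1.    ] 10.6833 0.2727927165016813 [-0.1924  1.1767 -1.9589]
```

step_arm(increments=[{"tx": 0.01,"ty": 0.015,"tz": 0,"spin": 0.5,"claw": 0},{"tx": 0.032,"ty": 0.046,"tz": 0,"spin": 1,"claw": 0},{"tx": 0.054,"ty": 0.08,"tz": 0,"spin": 2,"claw": 0},{"tx": 0.076,"ty": 0.114,"tz": 0,"spin": 3,"claw": 0},{"tx": 0.098,"ty": 0.147,"tz": 0,"spin": 3.8,"claw": 0},{"tx": 0.12,"ty": 0.18,"tz": 0,"spin": 3.8,"claw": 0},{"tx": 0.135,"ty": 0.202,"tz": 0,"spin": 3.8,"claw": 0},{"tx": 0.14,"ty": 0.209,"tz": 0,"spin": 3.8,"claw": 0}])

```text
time: 11.35
position: [0.5853, 0.1322, 0.3602]
tool_rot: [3.123, -0.309, -0.001]
ft_force: [0.1, -0.2, -2.0]
grip_width: 0.272
```

step_arm(increments=[{"tx": 0,"ty": 0,"tz": 0,"spin": 0,"claw": 0},{"tx": 0,"ty": 0,"tz": 0,"spin": 0,"claw": 0},{"tx": 0,"ty": 0,"tz": 0,"spin": 0,"claw": 0}])

```text
time: 11.6
position: [0.5821, 0.1414, 0.3614]
tool_rot: [-3.127, 0.29, 0.002]
ft_force: [0.9, 0.0, -1.5]
grip_width: 0.269
```

```bash
python3 g.py .585 .140 .1415
python3 - <<'E'
from h import *
a=imaging.get_image("scene")[130:330,220:480]; cv2.imwrite("pics/a5.png",cv2.resize(a,None,fx=2.5,fy=2.5))
E
```

```text
shift [0.0034 0.0011 0.0564] hold [0.5819 0.1417 0.1979] y-dir deg -100.59995228173754 tiltz [-0.0012  0.0013 -1.    ] 11.6 0.26880892703851555 [ 0.924   0.014  -1.4701]
```

View pics/a5.png

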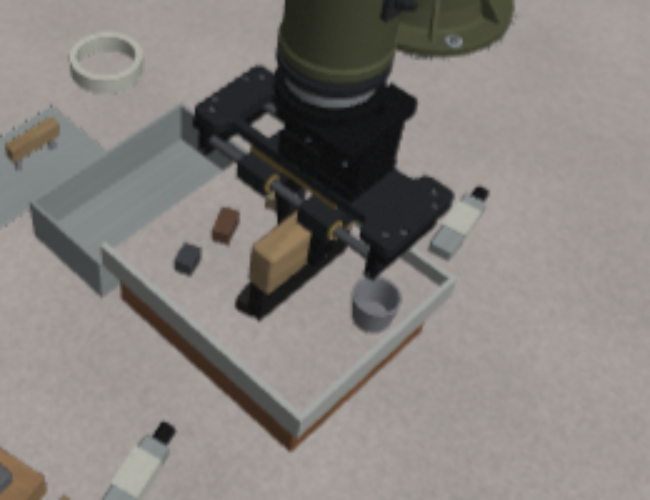

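The scraper hangs above lane 1, with its blade ahead of the cup (375,305) and behind the black stub. I'll lower it.

step_arm(increments=[{"tx": 0.003,"ty": 0,"tz": 0.012,"spin": 0,"claw": 0},{"tx": 0.003,"ty": 0,"tz": 0.028,"spin": 0,"claw": 0},{"tx": 0.003,"ty": 0,"tz": 0.042,"spin": 0,"claw": 0},{"tx": 0.003,"ty": 0,"tz": 0.052,"spin": 0,"claw": 0},{"tx": 0.003,"ty": 0,"tz": 0.056,"spin": 0,"claw": 0},{"tx": 0.003,"ty": 0,"tz": 0.056,"spin": 0,"claw": 0},{"tx": 0.003,"ty": 0,"tz": 0.056,"spin": 0,"claw": 0}])

```text
time: 12.23
position: [0.5861, 0.139, 0.3059]
tool_rot: [-3.128, 0.294, -0.0]
ft_force: [0.3, -0.0, -1.5]
grip_width: 0.267
```

```bash
python3 g.py .549 -.047 .1408
```

```text
shift [-0.0018  0.1897  0.0015] hold [0.5862 0.139  0.1424] y-dir deg -100.7460884207753 tiltz [ 0.0002  0.0001 -1.    ] 12.2333 0.2670517820106416 [ 0.3008 -0.0251 -1.4587]
```

step_arm(increments=[{"tx": 0,"ty": 0.006,"tz": 0.0015,"spin": 0,"claw": 0},{"tx": 0,"ty": 0.016,"tz": 0.0015,"spin": 0,"claw": 0},{"tx": 0,"ty": 0.028,"tz": 0.0015,"spin": 0,"claw": 0},{"tx": 0,"ty": 0.04,"tz": 0.0015,"spin": 0,"claw": 0},{"tx": 0,"ty": 0.052,"tz": 0.0015,"spin": 0,"claw": 0},{"tx": 0,"ty": 0.064,"tz": 0.0015,"spin": 0,"claw": 0},{"tx": 0,"ty": 0.076,"tz": 0.0015,"spin": 0,"claw": 0},{"tx": 0,"ty": 0.086,"tz": 0.0015,"spin": 0,"claw": 0}])

```text
time: 12.9
position: [0.5698, 0.052, 0.3043]
tool_rot: [3.127, -0.297, 0.0]
ft_force: [-0.4, 0.4, -1.7]
grip_width: 0.27
```

step_arm(increments=[{"tx": 0,"ty": 0.009,"tz": 0,"spin": 0,"claw": 0},{"tx": 0,"ty": 0.018,"tz": 0,"spin": 0,"claw": 0},{"tx": 0,"ty": 0.027,"tz": 0,"spin": 0,"claw": 0},{"tx": 0,"ty": 0.036,"tz": 0,"spin": 0,"claw": 0},{"tx": 0,"ty": 0.045,"tz": 0,"spin": 0,"claw": 0},{"tx": 0,"ty": 0.054,"tz": 0,"spin": 0,"claw": 0},{"tx": 0,"ty": 0.063,"tz": 0,"spin": 0,"claw": 0},{"tx": 0,"ty": 0.072,"tz": 0,"spin": 0,"claw": 0}])

```text
time: 13.57
position: [0.5564, -0.0176, 0.3042]
tool_rot: [3.128, -0.295, -0.0]
ft_force: [-0.6, -0.2, -2.7]
grip_width: 0.271
```

```bash
python3 g.py .549 -.047 .1408
python3 - <<'E'
from h import *
a=imaging.get_image("scene")[130:330,220:480]; cv2.imwrite("pics/a6.png",cv2.resize(a,None,fx=2.5,fy=2.5))
E
```

```text
shift [-0.0017  0.0302 -0.0001] hold [ 0.5564 -0.0176  0.1407] y-dir deg -100.78174227466668 tiltz [-0.0001 -0.0002 -1.    ] 13.5667 0.2706066385602418 [-0.6305 -0.1891 -2.7402]
```

View pics/a6.png

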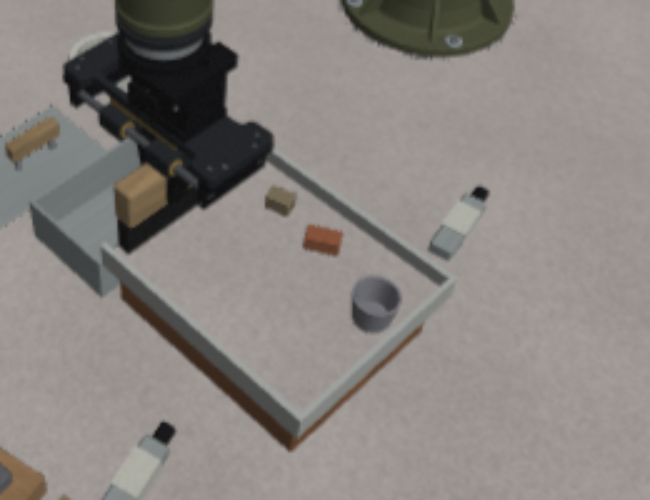

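The three lane-1 stubs are ahead of the blade at the edge. Red (323,240) and tan (281,200) remain. I'll push on.

step_arm(increments=[{"tx": 0,"ty": 0.009,"tz": 0,"spin": 0,"claw": 0},{"tx": 0,"ty": 0.018,"tz": 0,"spin": 0,"claw": 0},{"tx": 0,"ty": 0.026,"tz": 0,"spin": 0,"claw": 0},{"tx": 0,"ty": 0.033,"tz": 0,"spin": 0,"claw": 0},{"tx": 0,"ty": 0.036,"tz": 0,"spin": 0,"claw": 0},{"tx": 0,"ty": 0.036,"tz": -0.015,"spin": 0,"claw": 0},{"tx": 0,"ty": 0.03,"tz": -0.04,"spin": 0,"claw": 0},{"tx": 0,"ty": 0.02,"tz": -0.06,"spin": 0,"claw": 0}])

```text
time: 14.28
position: [0.5526, -0.0376, 0.365]
tool_rot: [3.127, -0.299, -0.001]
ft_force: [0.1, 0.4, -1.6]
grip_width: 0.27
```

```bash
python3 g.py .511 .153 .2
```

```text
shift [-0.0769 -0.1793  0.0014] hold [ 0.5525 -0.0376  0.2015] y-dir deg -100.91014154157175 tiltz [-0.0007 -0.0004 -1.    ] 14.2833 0.26976354620953924 [ 0.1358  0.3823 -1.5713]
```

step_arm(increments=[{"tx": -0.01,"ty": -0.023,"tz": 0,"spin": 0,"claw": 0},{"tx": -0.024,"ty": -0.055,"tz": 0,"spin": 0,"claw": 0},{"tx": -0.038,"ty": -0.088,"tz": 0,"spin": 0,"claw": 0},{"tx": -0.052,"ty": -0.121,"tz": 0,"spin": 0,"claw": 0},{"tx": -0.065,"ty": -0.15,"tz": 0,"spin": 0,"claw": 0},{"tx": -0.074,"ty": -0.172,"tz": 0,"spin": 0,"claw": 0},{"tx": -0.077,"ty": -0.179,"tz": 0,"spin": 0,"claw": 0},{"tx": -0.077,"ty": -0.179,"tz": 0,"spin": 0,"claw": 0}])

```text
time: 14.95
position: [0.5097, 0.1567, 0.3645]
tool_rot: [-3.128, 0.287, -0.0]
ft_force: [0.3, -0.3, -1.6]
grip_width: 0.272
```

step_arm(increments=[{"tx": 0,"ty": 0,"tz": 0,"spin": 0,"claw": 0},{"tx": 0,"ty": 0,"tz": 0,"spin": 0,"claw": 0}])

```text
time: 15.12
position: [0.5113, 0.1519, 0.364]
tool_rot: [3.126, -0.299, -0.0]
ft_force: [-0.1, -0.8, -1.9]
grip_width: 0.273
```

```bash
python3 g.py .511 .153 .1408
python3 - <<'E'
from h import *
a=imaging.get_image("scene")[130:330,220:480]; cv2.imwrite("pics/a7.png",cv2.resize(a,None,fx=2.5,fy=2.5))
E
```

```text
shift [-0.0005 -0.0013  0.0597] hold [0.5113 0.1517 0.2005] y-dir deg -100.93513578138402 tiltz [-0.0002 -0.0013 -1.    ] 15.1167 0.273289305820766 [-0.1375 -0.8147 -1.9401]
```

View pics/a7.png

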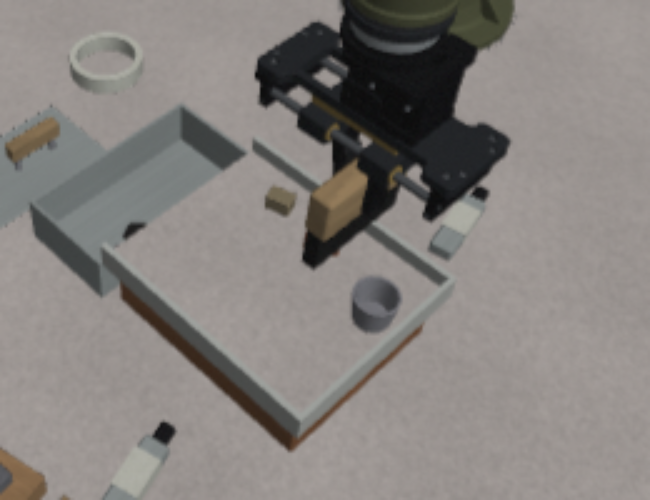

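The lane-1 stubs are gone from the tray; one is visible in the tin at (135,230), so the others are presumably hidden behind the tray edge. I'll do lane 2 the same way.

step_arm(increments=[{"tx": 0,"ty": -0.001,"tz": 0.012,"spin": 0,"claw": 0},{"tx": 0,"ty": -0.001,"tz": 0.028,"spin": 0,"claw": 0},{"tx": 0,"ty": -0.001,"tz": 0.042,"spin": 0,"claw": 0},{"tx": 0,"ty": -0.001,"tz": 0.053,"spin": 0,"claw": 0},{"tx": 0,"ty": -0.001,"tz": 0.059,"spin": 0,"claw": 0},{"tx": 0,"ty": -0.001,"tz": 0.0595,"spin": 0,"claw": 0},{"tx": 0,"ty": -0.001,"tz": 0.0595,"spin": 0,"claw": 0},{"tx": 0,"ty": 0.006,"tz": 0.0595,"spin": 0,"claw": 0}])

```text
time: 15.83
position: [0.5096, 0.1493, 0.3053]
tool_rot: [-3.126, 0.292, -0.001]
ft_force: [0.5, 0.1, -2.1]
grip_width: 0.267
```

step_arm(increments=[{"tx": 0,"ty": 0.01,"tz": 0,"spin": 0,"claw": 0},{"tx": 0,"ty": 0.022,"tz": 0,"spin": 0,"claw": 0},{"tx": 0,"ty": 0.034,"tz": 0,"spin": 0,"claw": 0},{"tx": 0,"ty": 0.046,"tz": 0,"spin": 0,"claw": 0},{"tx": 0,"ty": 0.058,"tz": 0,"spin": 0,"claw": 0},{"tx": 0,"ty": 0.07,"tz": 0,"spin": 0,"claw": 0},{"tx": 0,"ty": 0.08,"tz": 0,"spin": 0,"claw": 0},{"tx": 0,"ty": 0.09,"tz": 0,"spin": 0,"claw": 0}])

```text
time: 16.5
position: [0.4925, 0.0583, 0.3052]
tool_rot: [3.127, -0.297, 0.001]
ft_force: [0.2, -0.3, -2.7]
grip_width: 0.272
```

```bash
python3 g.py .475 -.044 .1408
```

```text
shift [0.0019 0.1037 0.001 ] hold [0.4926 0.0582 0.1417] y-dir deg -100.83851139374937 tiltz [ 0.0008 -0.0005 -1.    ] 16.5 0.27204656231946317 [ 0.1929 -0.3131 -2.665 ]
```

step_arm(increments=[{"tx": 0,"ty": 0.009,"tz": 0,"spin": 0,"claw": 0},{"tx": 0,"ty": 0.018,"tz": 0,"spin": 0,"claw": 0},{"tx": 0,"ty": 0.027,"tz": 0,"spin": 0,"claw": 0},{"tx": 0,"ty": 0.036,"tz": 0,"spin": 0,"claw": 0},{"tx": 0,"ty": 0.045,"tz": 0,"spin": 0,"claw": 0},{"tx": 0,"ty": 0.054,"tz": 0,"spin": 0,"claw": 0},{"tx": 0,"ty": 0.063,"tz": 0,"spin": 0,"claw": 0},{"tx": 0,"ty": 0.072,"tz": 0,"spin": 0,"claw": 0}])

```text
time: 17.17
position: [0.4791, -0.012, 0.3047]
tool_rot: [3.128, -0.295, 0.0]
ft_force: [1.2, 0.4, -1.6]
grip_width: 0.271
```

step_arm(increments=[{"tx": 0,"ty": 0.009,"tz": 0,"spin": 0,"claw": 0},{"tx": 0,"ty": 0.018,"tz": 0,"spin": 0,"claw": 0},{"tx": 0,"ty": 0.027,"tz": 0,"spin": 0,"claw": 0},{"tx": 0,"ty": 0.034,"tz": 0,"spin": 0,"claw": 0},{"tx": 0,"ty": 0.036,"tz": 0,"spin": 0,"claw": 0},{"tx": 0,"ty": 0.036,"tz": -0.015,"spin": 0,"claw": 0},{"tx": 0,"ty": 0.03,"tz": -0.04,"spin": 0,"claw": 0},{"tx": 0,"ty": 0.02,"tz": -0.06,"spin": 0,"claw": 0}])

```text
time: 17.83
position: [0.4753, -0.0315, 0.3654]
tool_rot: [3.127, -0.298, -0.001]
ft_force: [0.8, -0.7, -1.6]
grip_width: 0.269
```

```bash
python3 g.py .4697 .3635 .2
```

```text
shift [-0.0799 -0.3869  0.0019] hold [ 0.4751 -0.0315  0.2019] y-dir deg -100.88578231793785 tiltz [-0.0009 -0.     -1.    ] 17.8333 0.2685601981523992 [ 0.8355 -0.737  -1.647 ]
```

step_arm(increments=[{"tx": -0.003,"ty": -0.015,"tz": 0,"spin": 0,"claw": 0},{"tx": -0.009,"ty": -0.045,"tz": 0,"spin": 0,"claw": 0},{"tx": -0.016,"ty": -0.08,"tz": 0,"spin": 0,"claw": 0},{"tx": -0.024,"ty": -0.117,"tz": 0,"spin": 0,"claw": 0},{"tx": -0.032,"ty": -0.154,"tz": 0,"spin": 0,"claw": 0},{"tx": -0.039,"ty": -0.191,"tz": 0,"spin": 0,"claw": 0},{"tx": -0.047,"ty": -0.228,"tz": 0,"spin": 0,"claw": 0},{"tx": -0.055,"ty": -0.265,"tz": 0,"spin": 0,"claw": 0}])

```text
time: 18.5
position: [0.4706, 0.2417, 0.365]
tool_rot: [3.128, -0.295, 0.001]
ft_force: [1.0, 0.4, -2.1]
grip_width: 0.268
```

step_arm(increments=[{"tx": -0.007,"ty": -0.034,"tz": 0,"spin": 0,"claw": 0},{"tx": -0.014,"ty": -0.067,"tz": 0,"spin": 0,"claw": 0},{"tx": -0.02,"ty": -0.096,"tz": 0,"spin": 0,"claw": 0},{"tx": -0.024,"ty": -0.115,"tz": 0,"spin": 0,"claw": 0},{"tx": -0.025,"ty": -0.121,"tz": 0,"spin": 0,"claw": 0},{"tx": -0.025,"ty": -0.121,"tz": 0,"spin": 0,"claw": 0},{"tx": -0.025,"ty": -0.121,"tz": 0,"spin": 0,"claw": 0}])

```text
time: 19.08
position: [0.4693, 0.3627, 0.3644]
tool_rot: [3.126, -0.295, -0.0]
ft_force: [0.9, -0.3, -2.1]
grip_width: 0.272
```

```bash
python3 g.py .4697 .3635 .0683
python3 - <<'E'
from h import *
a=imaging.get_image("scene")[130:330,200:440]; b=imaging.get_image("top")[140:260,210:354]
cv2.imwrite("pics/a8.png",np.hstack([cv2.resize(a,(400,333)),cv2.resize(b,(400,333),interpolation=cv2.INTER_CUBIC)]))
E
```

```text
shift [ 0.0003 -0.0013  0.1326] hold [0.4692 0.3625 0.2009] y-dir deg -100.78844053904638 tiltz [-0.0004 -0.0014 -1.    ] 19.0833 0.2719313756866761 [ 0.8582 -0.328  -2.1064]
```

View pics/a8.png

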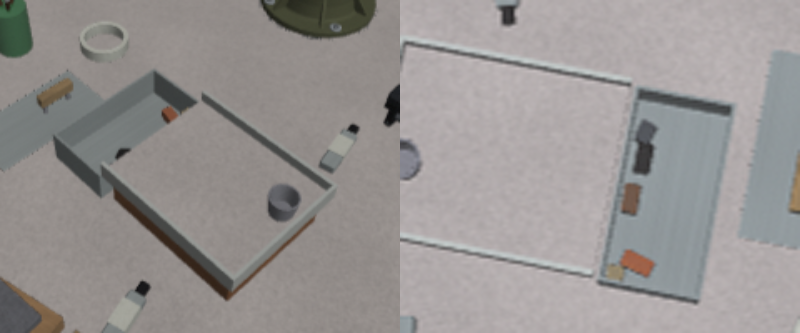

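All five stubs appear in the tin in the top view: blue (646,131), black (643,157), brown (631,199), red (638,263), and tan in the corner at (613,271). I'll check positions and height before putting the scraper down.

Run:
```python
from h import *
np.set_printoptions(precision=4,suppress=True)
t=lambda u,v:(210+(u-400+.5)/(400/144)-.5,140+(v+.5)/(333/120)-.5)
s=lambda u,v:(200+(u+.5)/(400/240)-.5,130+(v+.5)/(333/200)-.5)
c=np.array([.542,.102])-.184*np.array([.187,.982])
for n,p in dict(blue=(646,131),black=(643,157),brown=(631,199),red=(638,263),tan=(613,271)).items():
  for z in (.022,.05):
    w=plane("top",t(*p),z)[:2]-c; print(n,z,w@[.982,-.187],w@[.187,.982])
print("red tri",tri(t(640,264),s(168,115)),"black",tri(t(643,152),s(122,153)))
b=imaging.get_image("top")[165:255,275:345]; cv2.imwrite("pics/a9.png",cv2.resize(b,(466,600),interpolation=cv2.INTER_CUBIC))
```

```text
blue 0.022 0.06826403816789257 0.03728761594261395
blue 0.05 0.06273005266501991 0.036440415586727476
black 0.022 0.03941596360337212 0.03496564332835176
black 0.05 0.03440501387563886 0.03416054196050822
brown 0.022 -0.008299821497603818 0.03881241741513502
brown 0.05 -0.012445650657555036 0.037937571341738724
red 0.022 -0.07485657942279107 0.018058061713953428
red 0.05 -0.07779568799574768 0.017559506630009724
tan 0.022 -0.08848259348127942 0.042622029993173875
tan 0.05 -0.09117465288604279 0.04167811297837803
red tri [ 0.4377 -0.0503  0.0153] black [ 0.5573 -0.0529  0.0321]
```

View pics/a9.png

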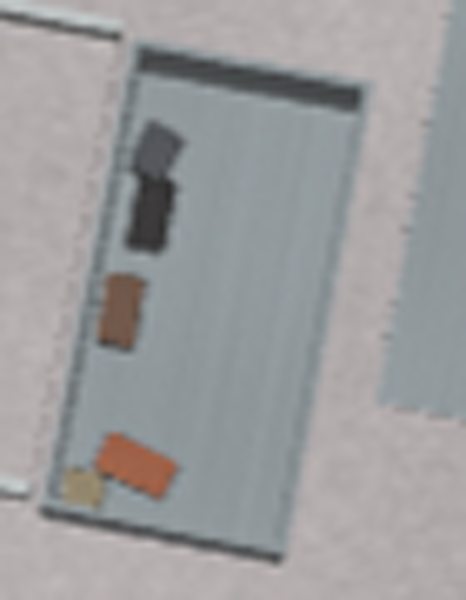

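All five lie inside the tin walls and low down; tan stands in the corner at (82,487). Now I'll put the scraper down.

step_arm(increments=[{"tx": 0,"ty": 0,"tz": 0.015,"spin": 0,"claw": 0},{"tx": 0,"ty": 0,"tz": 0.04,"spin": 0,"claw": 0},{"tx": 0,"ty": 0,"tz": 0.065,"spin": 0,"claw": 0},{"tx": 0,"ty": 0,"tz": 0.09,"spin": 0,"claw": 0},{"tx": 0,"ty": 0,"tz": 0.11,"spin": 0,"claw": 0},{"tx": 0,"ty": 0,"tz": 0.123,"spin": 0,"claw": 0},{"tx": 0,"ty": 0,"tz": 0.129,"spin": 0,"claw": 0},{"tx": 0,"ty": 0,"tz": 0.131,"spin": 0,"claw": 0}])

```text
time: 19.9
position: [0.4693, 0.3626, 0.2331]
tool_rot: [3.126, -0.297, -0.001]
ft_force: [-0.1, 0.6, -2.2]
grip_width: 0.269
```

step_arm(increments=[{"tx": 0,"ty": 0,"tz": 0,"spin": 0,"claw": 0},{"tx": 0,"ty": 0,"tz": 0,"spin": 0,"claw": 0}])

```text
time: 20.07
position: [0.4697, 0.3637, 0.235]
tool_rot: [-3.126, 0.296, -0.003]
ft_force: [-1.1, 1.0, -1.1]
grip_width: 0.272
```

```bash
python3 g.py .4697 .3635 .0683
```

```text
shift [-0.0002  0.0004  0.0032] hold [0.47   0.3639 0.0715] y-dir deg -100.80253449342896 tiltz [ 0.0018  0.0012 -1.    ] 20.0667 0.2720916001840679 [-1.1403  1.0159 -1.0923]
```

step_arm(increments=[{"tx": 0,"ty": 0,"tz": 0.002,"spin": 0,"claw": 0},{"tx": 0,"ty": 0,"tz": 0.003,"spin": 0,"claw": 0},{"tx": 0,"ty": 0,"tz": 0.003,"spin": 0,"claw": 0},{"tx": 0,"ty": 0,"tz": 0.003,"spin": 0,"claw": 0},{"tx": 0,"ty": 0,"tz": 0.003,"spin": 0,"claw": 0}])

```text
time: 20.48
position: [0.4696, 0.3637, 0.2318]
tool_rot: [-3.127, 0.295, -0.003]
ft_force: [0.1, 0.4, 5.7]
grip_width: 0.274
```

```bash
python3 g.py .4697 .3635 .0683
```

```text
shift [-0.0001  0.0003  0.    ] hold [0.4699 0.3638 0.0683] y-dir deg -100.79719663306007 tiltz [ 0.0017  0.0009 -1.    ] 20.4833 0.2737991327556732 [0.1106 0.374  5.6629]
```

Contact at 5.7 N. I'll release it and back off.

step_arm(increments=[{"tx": 0,"ty": 0,"tz": -0.0005,"spin": 0,"claw": 0.35},{"tx": 0,"ty": 0,"tz": -0.0005,"spin": 0,"claw": 0.45},{"tx": 0,"ty": 0,"tz": -0.0005,"spin": 0,"claw": 0.6},{"tx": 0,"ty": 0,"tz": -0.0005,"spin": 0,"claw": 0.8},{"tx": 0,"ty": 0,"tz": -0.0005,"spin": 0,"claw": 0.8},{"tx": 0,"ty": 0,"tz": -0.0005,"spin": 0,"claw": 0.8},{"tx": 0,"ty": 0,"tz": -0.0005,"spin": 0,"claw": 0.8},{"tx": 0,"ty": 0,"tz": -0.0005,"spin": 0,"claw": 0.8}])

```text
time: 21.15
position: [0.4691, 0.3633, 0.2311]
tool_rot: [3.128, -0.295, -0.0]
ft_force: [0.0, -0.3, -0.3]
grip_width: 0.762
```

step_arm(increments=[{"tx": 0,"ty": 0,"tz": -0.01,"spin": 0,"claw": 0.8},{"tx": 0,"ty": 0,"tz": -0.035,"spin": 0,"claw": 0.8},{"tx": 0,"ty": 0,"tz": -0.065,"spin": 0,"claw": 0.8},{"tx": 0,"ty": 0,"tz": -0.095,"spin": 0,"claw": 0.8},{"tx": 0,"ty": 0,"tz": -0.12,"spin": 0,"claw": 0.8},{"tx": 0,"ty": 0,"tz": -0.14,"spin": 0,"claw": 0.8},{"tx": 0,"ty": 0,"tz": -0.14,"spin": 0,"claw": 0.8},{"tx": 0,"ty": 0,"tz": -0.14,"spin": 0,"claw": 0.8}])

```text
time: 21.82
position: [0.4692, 0.3638, 0.3732]
tool_rot: [-3.126, 0.295, -0.004]
ft_force: [0.1, -0.1, -0.6]
grip_width: 0.797
```

```bash
python3 g.py .4697 .3635 .2
python3 - <<'E'
from h import *
cv2.imwrite("pics/a10.png",imaging.get_image("scene"))
E
```

```text
shift [0.0001 0.0005 0.0097] hold [0.4697 0.364  0.2097] y-dir deg -100.78386348879829 tiltz [ 0.003   0.0015 -1.    ] 21.8167 0.7971856179214989 [ 0.141  -0.0635 -0.561 ]
```

View pics/a10.png

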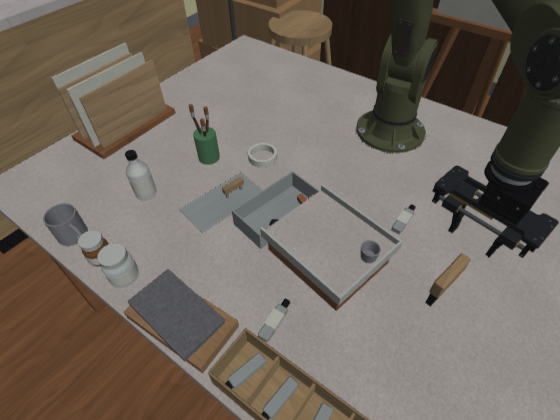

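The scraper stands upright at (450,278), the lid is flat at (222,202), the stubs are in the tin, the cup is in place at (370,251), and the gripper is clear. I'm handing in.

```bash
python3 -c "
from bench import workorder; print(workorder.close_job())"
```

```text
the job is handed in; nothing more can be done
None
```

The job is done and handed in at about 22 s of the 64 s allowed. I lifted the lid by its bar and laid it flat on the table beside the tin, handle up. I then swept the tray in two lanes with the scraper and stood the scraper back up near where it started.

**Last checks:**
- **Stubs:** The top view shows all five inside the tin's walls. Triangulated heights were about 15 mm for red and 32 mm for black, below the 56 mm rim. I did not measure the heights of the other three. Tan appears to stand on end in a corner.
- **Lid and scraper:** The lid looks flat. The scraper stands on the table, and the gripper is clear above it with near-zero force.
- **Bystanders:** The cup and the others look to be where they were, judged by eye only.

**Disagreements and overruns:**
- The two-view heights came out about 6–8 mm lower than the text's (bar, rim and scraper). I used the text's heights and the contact readings, which fit the grasps.
- I viewed 14 pictures against the budget of 10.
- My first move call was refused because a key was missing. It had no effect.

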